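Check the hand lever of the bench sprue cutter

TASK

Check the hand lever of the empty bench sprue cutter: with the backs of closed fingers, pushing from outside, press the free lever in towards the fixed bar until it comes up firmly against its stop, short of the bar, then let it come all the way back out under your fingers without letting it snap. Press it in to the stop a second time and finish while holding it there, so that the gap to the bar can be measured. Do not pinch or hook the lever, do not slam or force it, and leave the other things on the bench where they are.

Things in the scene. Friction and masses are not known exactly. Their poses are not given: they have to be found in the camera images.
- lever (a joint): hand lever of the sprue cutter, angle in rad: 0 = sprung fully open (rest), 0.38 = pressed in against its rubber-tipped stop screw. Swings level about an upright pivot, counter-clockwise from above as it goes in. A spring returns it to 0: at mid-grip it resists with about 2 N at rest, 8 N at the stop; there it is firm (roughly 10 N more per mm). It jumps back if let go
- lever_grip (a point): centre of the lever's black ribbed rubber grip, round, level, 22 mm in diameter, 140 mm long, axis 68 mm above the bench, only bench under it. Axes turn with the lever: -x along the grip to its free end (60 mm away), +y out of its outer side (push there, towards -y), z up. The pivot axis lies at x = +190, y = -32 mm from here in these axes
- bar_grip (a point): centre of the grip of the fixed bar: a like grip (22 mm in diameter, 140 mm long, same height, along its x), rigid with the cutter's base, on a strut. With the lever at its stop the two grips are parallel, 64 mm between axes, 42 mm clear gap
- cutter: bench sprue cutter, bolted down: grey base plate 185 x 96 x 12 mm, head with two steel jaws, two handles running from the head to -x of this frame: fixed bar on the -y side, free lever on the +y side, standing off at an angle. Origin on the bench under the lever's pivot, z up. Arms beside the head reach 86 mm above the bench, the pivot nut 102 mm
- stone_cast: bystander: off-white stone dental cast, horseshoe of teeth on a base, 60 x 62 x 33 mm high; origin under its centre; stands on the outer side of the lever, near the head of the cutter
- sprued_bridge: bystander: small shiny cast bridge, three crowns on sprues from a round button, 55 x 50 x 15 mm high; origin under the button; lies beside the fixed bar
- metal_button: bystander: cut-off steel casting button, 28 mm across, 22 mm high; origin under its centre; lies on the bench under the opening between lever and bar, well below both
- jar: bystander: amber jar with white cap, 60 mm across, 75 mm high; origin under its centre
- mixing_bowl: bystander: green plaster-mixing bowl, 116 mm across, 75 mm high; origin under its centre
- plaster_spatula: bystander: plaster spatula lying flat, 235 mm long along its x, wooden handle, 16 mm high; origin underneath, near its middle
- steel_cup: bystander: steel cup, 68 mm across, 60 mm high; origin under its centre

How it is judged:
On the way, in this order (a step that is already met when the one before it is completed fails the run):
1. the lever is pressed in against its stop by the fingers (value of joint lever above 0.36 rad and contact force between the fingers and lever above 3 N), for 0.2 s.
2. the lever has come all the way back out (value of joint lever below 0.03 rad), for 0.1 s.
3. the lever is pressed in against its stop a second time (all of step 1), for 0.2 s.
At the end, for the whole second after the job is handed in: the lever is held still by the fingers within 0.02 rad of its stop (0.38 rad) with 3 to 50 N, the grasp point between the fingers outside the lever (at least 6 mm out from the grip's axis), and no bystander has moved by 20 mm (all of step 3 and contact force between the fingers and lever below 50 N and velocity of joint lever between -0.05 and 0.05 rad/s and y of the grasp point in the frame of lever_grip above 0.006 m and distance of each of stone_cast, sprued_bridge, metal_button, jar, mixing_bowl, plaster_spatula, steel_cup from where it was at the start of the episode below 0.02 m); the arm keeps its last pose, push and grip.
It fails at once if the lever is pinched or hooked: the fingers push it while the grasp point between them is over or inside the lever, not out on its outer side (contact force between the fingers and lever above 1 N and y of the grasp point in the frame of lever_grip below 0.006 m).
It fails at once if the lever is slammed in (over 2 rad/s) (velocity of joint lever above 2 rad/s).
It fails at once if the lever snaps back (over 2 rad/s) (velocity of joint lever below -2 rad/s).
It fails at once if the lever is forced (over 50 N) (contact force between the fingers and lever above 50 N).
It fails at once if a bystander is moved, lifted or carried (20 mm) (distance of any of stone_cast, sprued_bridge, metal_button, jar, mixing_bowl, plaster_spatula, steel_cup from where it was at the start of the episode above 0.02 m).
It also fails if it takes over 54 s, if anything falls off the work surface, if the arm or the gripper's body presses on something with over 40 N, if the wrist force passes 120 N, or if a joint passes its speed limit or range.

ROBOT

A 6-joint arm with a two-finger parallel gripper is mounted at the origin on the work surface. World frame = base frame: x ahead of the robot, y to its left, z up, the work surface at z = 0. Lengths are in m, angles in rad, forces in N, time in s.
With the tool pointing down it reaches from about 0.425 to 0.95 m from the base axis. Payload 3.5 kg.
Tool frame: the origin (TCP) lies between the finger pads; the fingertips stand 14 mm ahead of it and the grasp point (between the pads) lies 5 mm behind it (ctrl.tip_extent is the distance from the TCP to the fingertips, in m); x points along the fingers, z is the direction in which the jaws open and shut, and the axes are right-handed (so a half turn about x gives the same grasp; the last joint's range is limited). The gripper opens to 85 mm and grips with 20 to 120 N. Pads are 22 mm wide; open, the fingers measure 114 mm over their backs; the gripper's body (76 mm by 85 mm) begins 54 mm behind the grasp point. The pads swing forward as they close: fully open they stand 13 mm farther back than shut.
Start: joints at [1.127, 0.286, 1.577, -0, 1.279, -0.15], TCP at [0.195, 0.646, 0.245] pointing down, gripper open.
Joint ranges: [-2.77, 2.77], [-0.9, 2.22], [0.21, 2.48], [-1.53, 4.67], [0.24, 2.81], [-2.84, 2.84]. Speed limits (rad/s): [2.79, 2.79, 3.14, 3.14, 3.14, 3.14].

INTERFACE

Orientations are given as a unit quaternion [x, y, z, w].
In Python, from plant import ctrl gives the robot as it stands.
- The arm moves only by the tool move_arm, never from a script. Its argument "commands" is one flat list of numbers, 4 for each row, row after row: the shift along the tool's x, y, z in units of 25 mm (1.0 is 25 mm), then the turn about the tool's x in units of 5 degrees (1.0 is 5 degrees). A call has 1 to 20 rows; each row shifts and turns the commanded pose from where the row before left it, along the tool's axes as they then stand; what a row does not reach is not made up. A row lasts 1/8 s, in which the tool goes at most 62.5 mm and 10.7 degrees, less where a joint would pass 70% of its speed; a pose out of reach is approached as far as the arm can. A call is refused whole if a number of a shift passes 1 or a number of a turn 1, either way. A call with a gripper value outside its range is refused whole. "jaw" is the finger opening in mm, from 0 to 85.4, set as the call begins (left out, the last holds). The fingers move at their own pace and stop on an object; "force" is the grip in N (left out, the last holds). Time passes only in rows, so rows that do not move let the fingers close. It gives the time, the measured TCP pose, the force and the opening at its end, in the units of the state.
- ctrl.get_state(): the state, without advancing time (a new reading comes with each control period).
- ctrl.read_camera(name): name is "side" or "top" or "wrist"; returns the picture (384x512x3 uint8, red, green, blue); there is no depth.
- ctrl.get_calibration(name): a dict with "camera_matrix" (3x3 intrinsics, pixels), "k1" (the pictures are not rectified: a ray, as slopes to the right and down, at radius r is drawn at 1 + k1 r^2 times it, then the intrinsics apply), "camera_from_world" (4x4, takes a point from world to camera coordinates); the wrist camera has in their place "mount" (4x4, takes a point from camera to tool coordinates, whose origin is the TCP and whose axes are the tool frame's). Camera axes: x right, y down, z forward; pixel columns grow to the right and rows downward; lengths in m; the calibration is good to about 2 mm. A picture is of the moment at which its call begins: read the wrist's pose just before it. get_calibration takes no time and is no camera call.
- ctrl.sign_off(): hands the job in, once; it reports no verdict.
The state is a dict: "time": time; "qpos": joint angles; "dq": joint speeds; "joint_efforts": joint torques, N m; "eef_pos": TCP position; "tcp_rot": TCP orientation; "contact_force": force on the tool from outside, world axes, zero at the start; "wrist_torque": the same for the moment, N m; "opening": opening from 0.0 (shut) to 1.0 (fully open).
Only numpy, scipy, OpenCV 4.12 (cv2) and the standard library are available. Lean on these libraries where they do the work, as an engineer would, in place of code of your own. Each camera call takes 0.05 s, during which the arm holds its last target.

## Working session

There is one attempt and no reset: what is moved stays moved. The work goes in short steps, Python scripts to look and compute and a tool call to move; the robot and the scene stay as the last step left them, time stands still between calls to the robot, and variables do not carry over. Pictures are saved under pics/ and viewed, and the job is handed in when it is done.

Besides the shell and the picture viewer there is one more tool, called after ">>>" as a command line: name --argument value ..., lists and objects as JSON in quotes. move_arm: Moves the arm, as the interface text tells. Its arguments: {"type":"object","properties":{"commands":{"type":"array"},"jaw":{"type":"number"},"force":{"type":"number"}},"required":["commands"]}

```bash
ls; mkdir -p pics
python3 - <<'E'
from plant import ctrl
import cv2,json
s=ctrl.get_state();print(s)
for n in("side","top","wrist"):
    cv2.imwrite(f"pics/{n}0.png",ctrl.read_camera(n)[:,:,::-1]);print(n,ctrl.get_calibration(n))
E
```

```text
pics
{'time': 0.0, 'qpos': array([ 1.12697157e+00,  2.87178462e-01,  1.57816743e+00, -2.05016521e-05,
        1.27860988e+00, -1.50006259e-01]), 'dq': array([ 8.55679526e-04, -6.60022550e-05,  1.28357478e-04, -6.06399762e-05,
        4.73389129e-04, -1.50569399e-03]), 'joint_efforts': array([ 4.43349909e-04, -4.05977297e+01, -2.92627126e+01, -1.75851101e-04,
        5.88121387e-03, -4.62032290e-06]), 'eef_pos': array([0.19519569, 0.64550951, 0.24394379]), 'tcp_rot': array([-0.42182303,  0.56853768,  0.4210266 ,  0.56706864]), 'contact_force': array([ 0.02401534, -0.35753741, -0.28556289]), 'wrist_torque': array([ 0.01071071, -0.01899963, -0.01869008]), 'opening': 0.9987568055232169}
side {'camera_matrix': array([[368.08588356,   0.        , 250.83005339],
       [  0.        , 368.08588356, 189.54984778],
       [  0.        ,   0.        ,   1.        ]]), 'k1': 0.0271864566676017, 'camera_from_world': array([[ 0.71978873, -0.69418851, -0.00254859, -0.36354092],
       [-0.51271009, -0.5291355 , -0.67612424,  0.3596462 ],
       [ 0.46800913,  0.4879733 , -0.73678322,  0.7698479 ],

[... 394 characters left out ...]
2,  0.56318293],
       [ 0.0712821 , -0.00301299, -0.99745165,  1.09530947],
       [ 0.        ,  0.        ,  0.        ,  1.        ]])}
wrist {'camera_matrix': array([[301.75025759,   0.        , 255.65411654],
       [  0.        , 301.75025759, 191.80976511],
       [  0.        ,   0.        ,   1.        ]]), 'k1': -0.0012874798106743263, 'mount': array([[ 2.67565740e-04, -2.72786075e-01,  9.62074678e-01,
        -1.29110459e-01],
       [ 3.94278153e-04, -9.62074609e-01, -2.72786165e-01,
         6.92938078e-02],
       [ 9.99999886e-01,  4.52313259e-04, -1.49864615e-04,
         5.48203638e-04],
       [ 0.00000000e+00,  0.00000000e+00,  0.00000000e+00,
         1.00000000e+00]])}
```

View pics/top0.png

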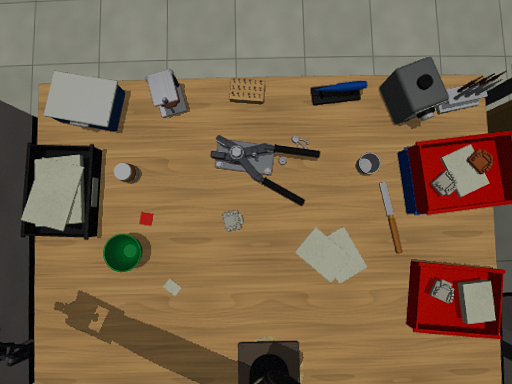

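View pics/side0.png

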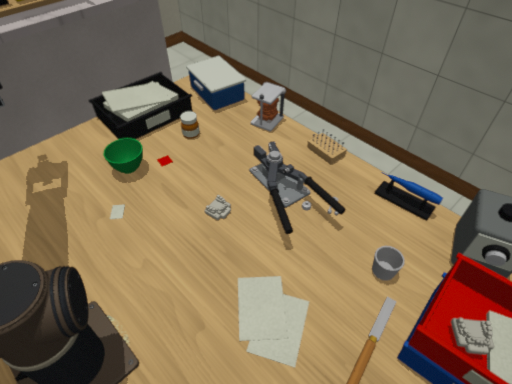

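View pics/wrist0.png

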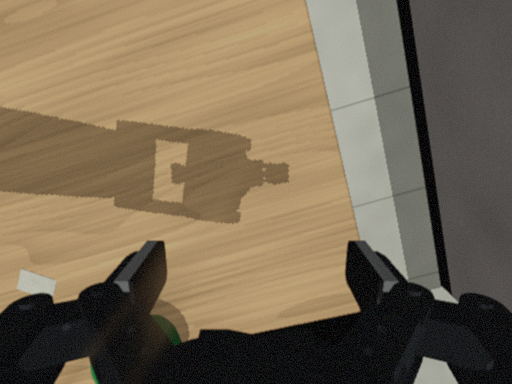

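```bash
cat > h.py <<'E'
import numpy as np,cv2
from plant import ctrl
from scipy.spatial.transform import Rotation as R
def ray(name,px):
    c=ctrl.get_calibration(name);K=c["camera_matrix"];T=c["camera_from_world"]
    p=cv2.undistortPoints(np.array([[px]],float),K,np.array([c["k1"],0,0,0,0]))[0,0]
    Rm=T[:3,:3];o=-Rm.T@T[:3,3];d=Rm.T@np.array([p[0],p[1],1]);return o,d
def atz(name,px,z):
    o,d=ray(name,px);return o+d*(z-o[2])/d[2]
def proj(name,X):
    c=ctrl.get_calibration(name);K=c["camera_matrix"];T=c["camera_from_world"]
    r=cv2.Rodrigues(T[:3,:3])[0]
    return cv2.projectPoints(np.array(X,float).reshape(-1,1,3),r,T[:3,3],K,np.array([c["k1"],0,0,0,0]))[0][:,0]
E
python3 - <<'E'
import cv2
a=cv2.imread("pics/top0.png")[125:235,200:335];cv2.imwrite("pics/topc.png",cv2.resize(a,None,fx=5.8,fy=5.4,interpolation=cv2.INTER_CUBIC))
a=cv2.imread("pics/side0.png")[135:240,195:355];cv2.imwrite("pics/sidec.png",cv2.resize(a,None,fx=5,fy=5,interpolation=cv2.INTER_CUBIC))
E
```

```text
(no output)
```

View pics/topc.png

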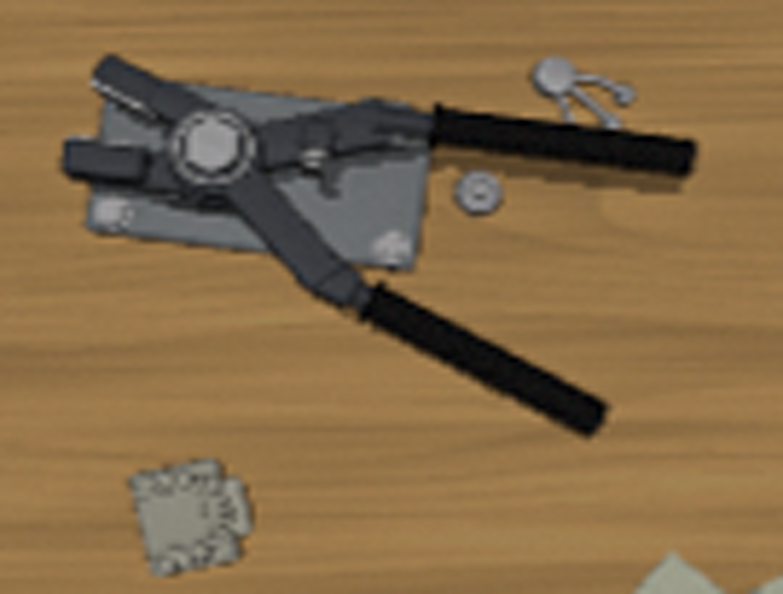

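View pics/sidec.png

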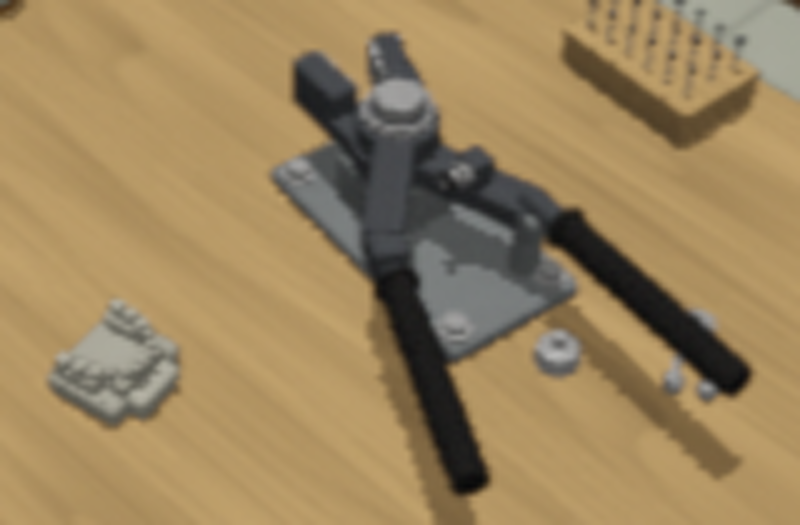

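The top crop shows the lever's grip from about (370,301) to (597,418), the bar's grip from (435,125) to (692,157), the nut at (212,143) and the cast at (195,515). I'll convert these to world positions and check them against the given geometry.

Run:
```python
from h import *
f=lambda u,v:(200+(u+.5)/5.8-.5,125+(v+.5)/5.4-.5)
P={k:atz("top",f(*p),z) for k,p,z in[("near",(368,301),.068),("free",(597,419),.068),("bn",(435,125),.068),("bf",(692,157),.068),("piv",(212,143),.102),("cast",(190,518),.03),("button",(478,194),.02)]}
for k,v in P.items():print(k,v.round(4))
c=(P["near"]+P["free"])/2;x=P["near"]-P["free"];L=np.linalg.norm(x);x/=L;y=np.array([-x[1],x[0],0])
print("len",L,np.linalg.norm(P["bn"]-P["bf"]));d=P["piv"]-c;print("pivot in grip",d@x,d@y)
xb=P["bn"]-P["bf"];xb/=np.linalg.norm(xb);print("angle",np.arctan2(x[1],x[0])-np.arctan2(xb[1],xb[0]), "yaw",np.arctan2(x[1],x[0]))
print("c",c,"y",y)
g=lambda u,v:(195+(u+.5)/5-.5,135+(v+.5)/5-.5)
for k,p,z in[("near",(397,280),.068),("free",(468,478),.068),("piv",(402,95),.102)]:print("side",k,atz("side",g(*p),z).round(4))
```

```text
near [0.5963 0.0051 0.068 ]
free [ 0.5273 -0.1127  0.068 ]
bn [ 0.6956 -0.0327  0.068 ]
bf [ 0.6745 -0.1677  0.068 ]
piv [0.6814 0.0834 0.102 ]
cast [0.4766 0.1026 0.03  ]
button [ 0.6634 -0.0583  0.02  ]
len 0.13646705363046338 0.13665546272018111
pivot in grip 0.17886261145958599 -0.03381966129841985
angle -0.3745963262203811 yaw 1.0406938749192027
c [ 0.56180611 -0.05381163  0.068     ] y [-0.86275527  0.50562173  0.        ]
side near [0.5994 0.0066 0.068 ]
side free [ 0.5283 -0.1097  0.068 ]
side piv [0.6818 0.0832 0.102 ]
```

```bash
cat >> h.py <<'E'
PIV=np.array([.6816,.0833]);TH0=1.035
def grip(th):
    a=TH0+th;x=np.array([np.cos(a),np.sin(a)]);y=np.array([-x[1],x[0]])
    return PIV-.190*x+.032*y,x,y,a
def shift(frm,rot,to):
    return R.from_quat(rot).inv().apply(np.array(to)-np.array(frm))/.025
E
python3 - <<'E'
from h import *
s=ctrl.get_state();r=R.from_quat(s["tcp_rot"]);M=r.as_matrix();print(M.round(3),ctrl.tip_extent)
c,x,y,a=grip(0);print(c,x,y)
yz=np.arctan2(y[1],y[0]);tz=np.arctan2(M[1,2],M[0,2])
for k in(0,np.pi):
    d=(yz+k-tz+np.pi)%(2*np.pi)-np.pi;print("world yaw change deg",np.degrees(d)," tool-x turn units",-np.degrees(d)/5)
t=c+y*.065;print("pre",t)
print(shift(s["eef_pos"],s["tcp_rot"],[*t,.2]))
E
```

```text
[[-0.001 -0.957  0.29 ]
 [-0.002  0.29   0.957]
 [-1.     0.    -0.002]] 0.014
[ 0.55708448 -0.06373702] [0.51052593 0.85986236] [-0.85986236  0.51052593]
world yaw change deg 76.13452578054329  tool-x turn units -15.226905156108657
world yaw change deg -103.86547421945671  tool-x turn units 20.773094843891343
pre [ 0.50119342 -0.03055283]
[  1.80552999 -19.54632419 -22.34180408]
```

>>> move_arm --commands '[0, -0.8, -0.9, 0, 0, -0.8, -0.9, 0, 0, -0.8, -0.9, 0, 0, -0.8, -0.9, 0, 0, -0.8, -0.9, 0, 0, -0.8, -0.9, 0, 0, -0.8, -0.9, 0, 0, -0.8, -0.9, 0, 0, -0.8, -0.9, 0, 0, -0.8, -0.9, 0, 0, -0.8, -0.9, 0, 0, -0.8, -0.9, 0, 0, -0.8, -0.9, 0, 0, -0.8, -0.9, 0, 0, -0.8, -0.9, 0, 0, -0.8, -0.9, 0, 0, -0.8, -0.9, 0, 0, -0.8, -0.9, 0, 0, -0.8, -0.9, 0, 0, -0.8, -0.9, 0]' --jaw 0 --force 40

```text
time: 2.65
eef_pos: [0.4481, 0.0986, 0.2451]
tcp_rot: [-0.421, 0.568, 0.421, 0.568]
contact_force: [-0.2, 0.2, 0.9]
opening: 0.0
```

>>> move_arm --commands '[0, 0, 0, 1, 0, 0, 0, 1, 0, 0, 0, 1, 0, 0, 0, 1, 0, 0, 0, 1, 0, 0, 0, 1, 0, 0, 0, 1, 0, 0, 0, 1, 0, 0, 0, 1, 0, 0, 0, 1, 0, 0, 0, 1, 0, 0, 0, 1, 0, 0, 0, 1, 0, 0, 0, 1, 0, 0, 0, 1, 0, 0, 0, 1, 0, 0, 0, 1, 0, 0, 0, 1, 0, 0, 0, 1, 0, 0, 0, 1]'

```text
time: 5.15
eef_pos: [0.4477, 0.0995, 0.245]
tcp_rot: [0.165, 0.688, -0.165, 0.687]
contact_force: [-0.4, 0.1, 0.9]
opening: -0.004
```

Run:
```python
from h import *
s=ctrl.get_state();r=R.from_quat(s["tcp_rot"]);M=r.as_matrix();print(s,M.round(3))
c,x,y,a=grip(0);yz=np.arctan2(-y[1],-y[0]);tz=np.arctan2(M[1,2],M[0,2]);print("turn",-np.degrees(yz-tz)/5)
t=c+y*.06;print(shift(s["eef_pos"],s["tcp_rot"],[*t,.11]))
for n in("top","wrist"): cv2.imwrite(f"pics/{n}1.png",ctrl.read_camera(n)[:,:,::-1])
```

```text
{'time': 5.15, 'qpos': array([-3.06746970e-03, -2.08474521e-01,  2.08773650e+00,  4.41137079e-06,
        1.26297608e+00,  4.68136635e-01]), 'dq': array([-7.35582887e-04, -8.06810904e-04, -4.70717672e-04,  1.21774179e-03,
       -4.48094039e-04,  6.91325009e-01]), 'joint_efforts': array([ 1.81984542e-04, -2.08512032e+01, -2.91269374e+01, -1.58343533e-05,
        1.72561013e-03, -3.69540649e-01]), 'eef_pos': array([0.44769305, 0.09952817, 0.2449711 ]), 'tcp_rot': array([ 0.16500815,  0.68779448, -0.16511043,  0.6873497 ]), 'contact_force': array([-0.39314265,  0.05280053,  0.86427373]), 'wrist_torque': array([-0.0164612 ,  0.00823685,  0.02332975]), 'opening': -0.0035606788069813527} [[-0.001  0.454  0.891]
 [ 0.     0.891 -0.454]
 [-1.    -0.    -0.001]]
turn 0.7401560544938335
[ 5.397318   -3.67607473  4.47156878]
```

View pics/wrist1.png

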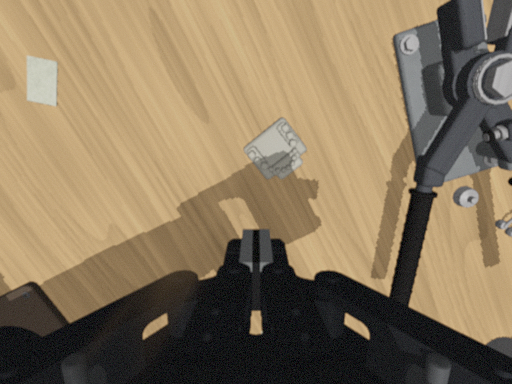

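View pics/top1.png

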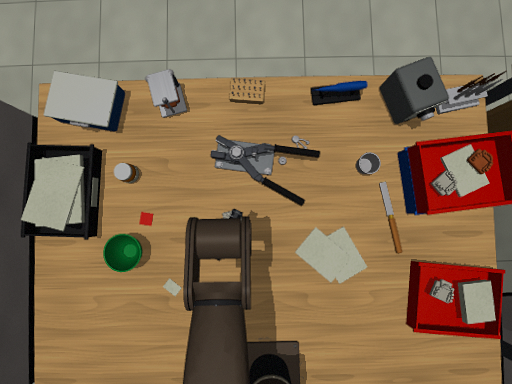

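>>> move_arm --commands '[0, -0.7, 0.8, 0.5, 0, -0.8, 0.9, 0, 0, -0.8, 0.9, 0, 0, -0.8, 0.9, 0, 0.8, -0.6, 0.6, 0, 1, 0, 0, 0, 1, 0, 0, 0, 1, 0, 0, 0, 1, 0, 0, 0, 0.6, 0, 0, 0, 0, 0, 0, 0, 0, 0, 0, 0]'

```text
time: 6.75
eef_pos: [0.4938, -0.0311, 0.1113]
tcp_rot: [0.179, 0.683, -0.179, 0.685]
contact_force: [-0.3, -0.0, 0.2]
opening: -0.002
```

Run:
```python
from h import *
s=ctrl.get_state();r=R.from_quat(s["tcp_rot"]);M=r.as_matrix();print(s["time"],s["eef_pos"],s["contact_force"],M.round(3),s["dq"].round(3))
c,x,y,a=grip(0);yz=np.arctan2(-y[1],-y[0]);tz=np.arctan2(M[1,2],M[0,2]);print("turn",-np.degrees(yz-tz)/5)
d=s["eef_pos"][:2]-c;print("in grip",d@x,d@y)
im=ctrl.read_camera("wrist")[:,:,::-1];cv2.imwrite("pics/wrist2.png",im)
im=ctrl.read_camera("side")[:,:,::-1];cv2.imwrite("pics/side2.png",cv2.resize(im[110:260,170:370],None,fx=4,fy=4,interpolation=cv2.INTER_CUBIC))
# lever end points in the wrist view -> world
```

```text
6.75 [ 0.4938445  -0.03108821  0.11128676] [-0.31399884 -0.0452225   0.22258371] [[ 0.002  0.49   0.872]
 [-0.     0.872 -0.49 ]
 [-1.     0.     0.002]] [-0.001 -0.008 -0.007 -0.001 -0.001  0.001]
turn 0.2776193529172052
in grip -0.004212169509452636 0.0710457333785535
```

View pics/wrist2.png

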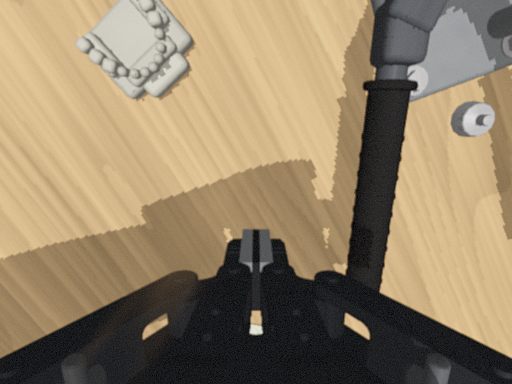

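View pics/side2.png

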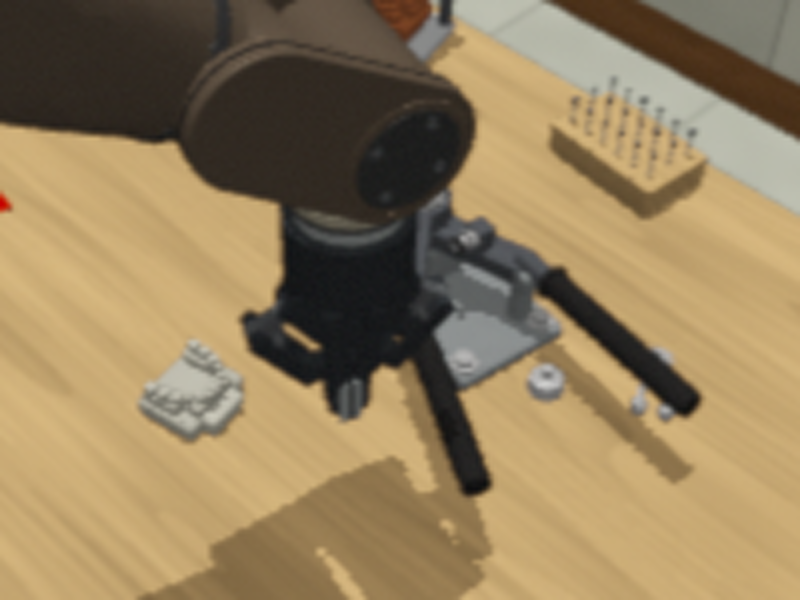

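```bash
cat >> h.py <<'E'
def wz(px,s,z):
    c=ctrl.get_calibration("wrist");K=c["camera_matrix"]
    p=cv2.undistortPoints(np.array([[px]],float),K,np.array([c["k1"],0,0,0,0]))[0,0]
    M=R.from_quat(s["tcp_rot"]).as_matrix();m=c["mount"]
    o=M@m[:3,3]+s["eef_pos"];d=M@m[:3,:3]@np.array([p[0],p[1],1.]);return o+d*(z-o[2])/d[2]
E
python3 - <<'E'
from h import *
s=ctrl.get_state()
c,x,y,a=grip(0)
for p in[(390,92),(384,150),(375,210),(366,275)]:
    P=wz(p,s,.068);d=P[:2]-c;print(P.round(4),"in grip",(d@x).round(4),(d@y).round(4))
print("shift to y=.035,x=0,z=.064:",shift(s["eef_pos"],s["tcp_rot"],[*(c+.035*y),.064]))
E
```

```text
[5.954e-01 4.000e-04 6.800e-02] in grip 0.0747 -0.0003
[ 0.5803 -0.0274  0.068 ] in grip 0.0431 -0.0014
[ 0.5614 -0.0585  0.068 ] in grip 0.0067 -0.0011
[ 0.5388 -0.0967  0.068 ] in grip -0.0377 -0.0011
shift to y=.035,x=0,z=.064: [1.90601028 0.13190177 1.43500036]
```

>>> move_arm --commands '[0.9, 0, 0, 0.2, 1.0, 0, 0, 0, 0, 0, 0.7, 0, 0, 0, 0.7, 0, 0, 0, 0, 0, 0, 0, 0, 0]'

```text
time: 7.6
eef_pos: [0.5239, -0.0488, 0.0637]
tcp_rot: [0.185, 0.682, -0.185, 0.683]
contact_force: [-0.2, 0.7, 0.5]
opening: 0.001
```

```bash
cat > st.py <<'E'
from h import *
s=ctrl.get_state();M=R.from_quat(s["tcp_rot"]).as_matrix()
c,x,y,a=grip(0);d=s["eef_pos"][:2]-c
print(s["time"],s["eef_pos"].round(4),"F",s["contact_force"].round(2),"T",s["wrist_torque"].round(2),"in rest grip",(d@x).round(4),(d@y).round(4))
# lever angle estimate if touching at gap g
tz=np.arctan2(M[1,2],M[0,2]);print("tool yaw vs rest",tz-np.arctan2(-y[1],-y[0]),"push force along lever-in",s["contact_force"][:2]@np.array([-M[0,2],-M[1,2]]))
E
python3 st.py
python3 - <<'E'
from h import *
cv2.imwrite("pics/wrist3.png",ctrl.read_camera("wrist")[:,:,::-1])
E
```

```text
7.6 [ 0.5239 -0.0488  0.0637] F [-0.23  0.69  0.54] T [-0.02 -0.03  0.04] in rest grip -0.0041 0.0362
tool yaw vs rest 0.006246602462487649 push force along lever-in 0.5430376678649765
```

View pics/wrist3.png

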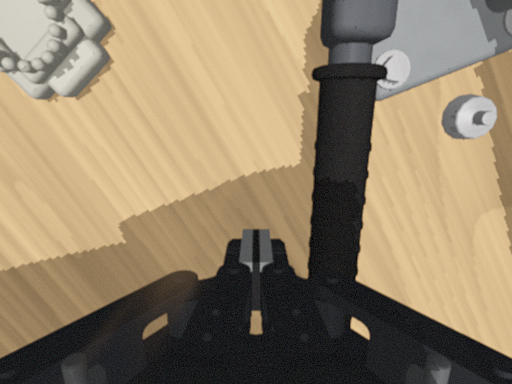

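The picture shows the closed fingers just outside the grip, with a clear gap between (272,250) and (310,250). Next I'll ease into contact.

>>> move_arm --commands '[0, 0, 0.3, 0, 0, 0, 0.1, 0, 0, 0, 0, 0]'

```text
time: 8.02
eef_pos: [0.5321, -0.0537, 0.0629]
tcp_rot: [0.185, 0.682, -0.185, 0.682]
contact_force: [0.2, 0.6, 0.6]
opening: 0.001
```

```bash
python3 st.py
```

```text
8.025 [ 0.5321 -0.0537  0.0629] F [0.19 0.56 0.65] T [-0.02  0.   -0.  ] in rest grip -0.0041 0.0266
tool yaw vs rest 0.0063459511234161825 push force along lever-in 0.12015154579584393
```

>>> move_arm --commands '[0, 0, 0.1, 0, 0, 0, 0.1, 0, 0, 0, 0, 0]'

```text
time: 8.4
eef_pos: [0.5356, -0.0562, 0.0624]
tcp_rot: [0.185, 0.683, -0.185, 0.682]
contact_force: [-2.9, -0.7, 0.4]
opening: 0.002
```

```bash
python3 st.py
```

```text
8.4 [ 0.5356 -0.0562  0.0624] F [-2.94 -0.73  0.42] T [-0.04  0.47 -0.04] in rest grip -0.0045 0.0223
tool yaw vs rest 0.006491117643364741 push force along lever-in 2.169117405562946
```

Contact is made at about 2–3 N. In the tool axes the pivot arc is constant per radian, so I'll follow it in slowly.

>>> move_arm --commands '[0, -0.04, 0.16, -0.23, 0, -0.04, 0.16, -0.23, 0, -0.04, 0.16, -0.23, 0, -0.04, 0.16, -0.23, 0, -0.04, 0.16, -0.23, 0, -0.04, 0.16, -0.23, 0, -0.04, 0.16, -0.23, 0, -0.04, 0.16, -0.23, 0, 0, 0, 0]'

```text
time: 9.52
eef_pos: [0.5607, -0.078, 0.0623]
tcp_rot: [0.129, 0.696, -0.13, 0.694]
contact_force: [-5.4, -1.1, 1.4]
opening: 0.006
```

```bash
cat >> st.py <<'E'
# lever angle, from TCP about the pivot with lever-frame y of TCP = .0225 at contact
v=s["eef_pos"][:2]-PIV;rho=np.hypot(*v);yl=.032+.0225
# angle a such that v.(-sin a,cos a)=yl
phi=np.arctan2(v[1],v[0]);aa=phi-(np.pi-np.arcsin(yl/rho));aa=(aa+np.pi)%(2*np.pi)-np.pi
print("lever est",aa-TH0,"x in grip",.190+v@np.array([np.cos(aa),np.sin(aa)]))
E
python3 st.py
```

```text
9.525 [ 0.5607 -0.078   0.0623] F [-5.45 -1.08  1.44] T [-0.22  0.87 -0.02] in rest grip -0.0104 -0.0104
tool yaw vs rest 0.16774784845822005 push force along lever-in 4.696387173466779
lever est 0.16633924515294685 x in grip -0.004026265453665273
```

>>> move_arm --commands '[0, -0.04, 0.16, -0.23, 0, -0.04, 0.16, -0.23, 0, -0.04, 0.16, -0.23, 0, -0.04, 0.16, -0.23, 0, -0.04, 0.16, -0.23, 0, -0.04, 0.16, -0.23, 0, -0.04, 0.16, -0.23, 0, -0.04, 0.16, -0.23, 0, 0, 0, 0]'

```text
time: 10.65
eef_pos: [0.5883, -0.0951, 0.0623]
tcp_rot: [0.073, 0.705, -0.073, 0.702]
contact_force: [-7.4, -1.8, 2.8]
opening: 0.001
```

```bash
python3 st.py
```

```text
10.65 [ 0.5883 -0.0951  0.0623] F [-7.36 -1.79  2.77] T [-0.19  1.2  -0.04] in rest grip -0.011 -0.0429
tool yaw vs rest 0.3285892627137491 push force along lever-in 6.831212842944587
lever est 0.3283166483761992 x in grip -0.003792568825817938
```

>>> move_arm --commands '[0, -0.04, 0.16, -0.23, 0, -0.04, 0.14, -0.22, 0, -0.02, 0.06, -0.1, 0, 0, 0, 0, 0, 0, 0, 0]'

```text
time: 11.28
eef_pos: [0.5949, -0.0985, 0.0623]
tcp_rot: [0.056, 0.708, -0.056, 0.701]
contact_force: [-13.6, 0.4, 7.6]
opening: 0.0
```

```bash
python3 st.py
```

```text
11.275 [ 0.5949 -0.0985  0.0623] F [-13.64   0.42   7.55] T [0.03 1.98 0.01] in rest grip -0.0106 -0.0503
tool yaw vs rest 0.37689268527981495 push force along lever-in 13.534356915783276
lever est 0.3649149189360712 x in grip -0.003923407032307563
```

>>> move_arm --commands '[0, 0, 0.04, 0, 0, 0, 0, 0, 0, 0, 0, 0]'

```text
time: 11.65
eef_pos: [0.595, -0.0985, 0.0623]
tcp_rot: [0.056, 0.709, -0.056, 0.7]
contact_force: [-16.6, 0.2, 9.1]
opening: -0.003
```

```bash
python3 st.py;python3 - <<'E'
from h import *
im=ctrl.read_camera("wrist")[:,:,::-1];cv2.imwrite("pics/wrist4.png",im)
im=ctrl.read_camera("top")[:,:,::-1];cv2.imwrite("pics/top4.png",cv2.resize(im[125:235,200:335],None,fx=5,fy=5,interpolation=cv2.INTER_CUBIC))
E
```

```text
11.65 [ 0.595  -0.0985  0.0623] F [-16.58   0.18   9.07] T [ 0.06  2.32 -0.04] in rest grip -0.0106 -0.0503
tool yaw vs rest 0.37711611816654333 push force along lever-in 16.401656255280027
lever est 0.3651307643689192 x in grip -0.003901719949038679
```

View pics/wrist4.png

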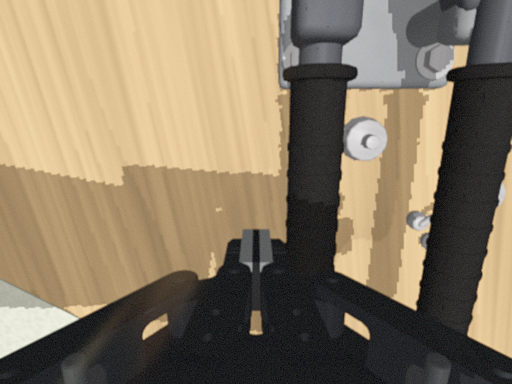

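View pics/top4.png

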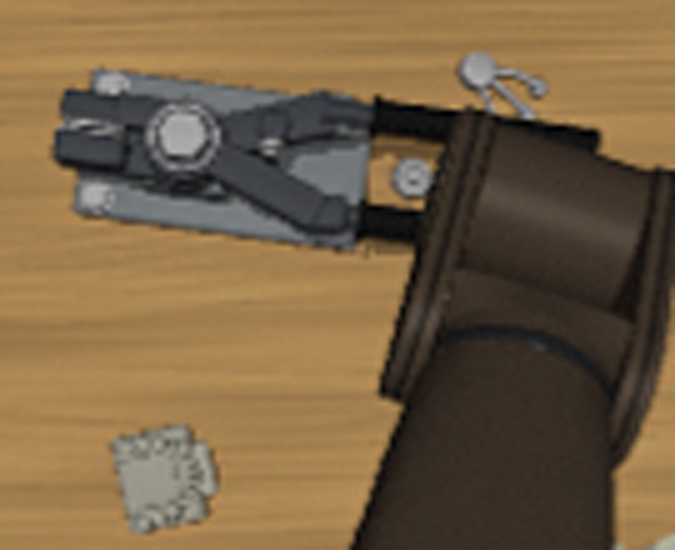

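Run:
```python
import cv2,numpy as np
a=cv2.imread("pics/wrist3.png")[215:345,180:332].astype(float)
a=np.clip(255*(a/255)**.45,0,255).astype('uint8');cv2.imwrite("pics/w3c.png",cv2.resize(a,None,fx=4.6,fy=4.6,interpolation=cv2.INTER_CUBIC))
a=cv2.imread("pics/side2.png").astype(float)[230:450,200:480];a=np.clip(255*(a/255)**.5,0,255).astype('uint8');cv2.imwrite("pics/s2c.png",cv2.resize(a,None,fx=2.5,fy=2.5,interpolation=cv2.INTER_CUBIC))
```

```text
(no output)
```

View pics/w3c.png

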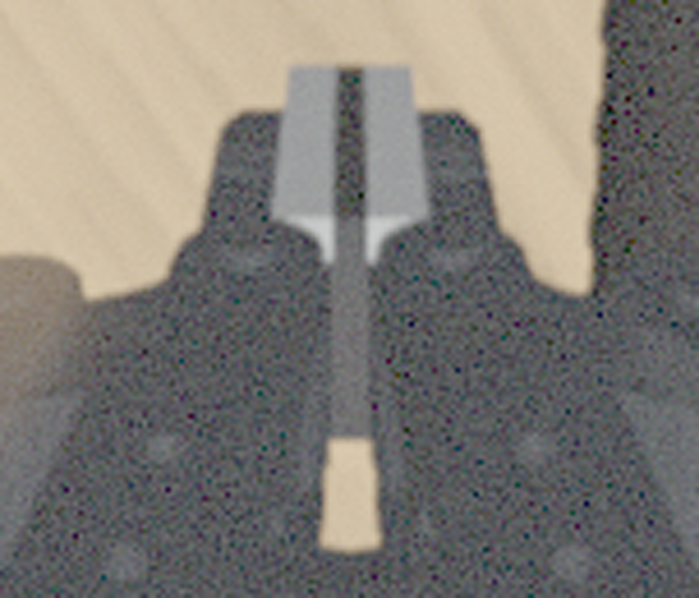

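View pics/s2c.png

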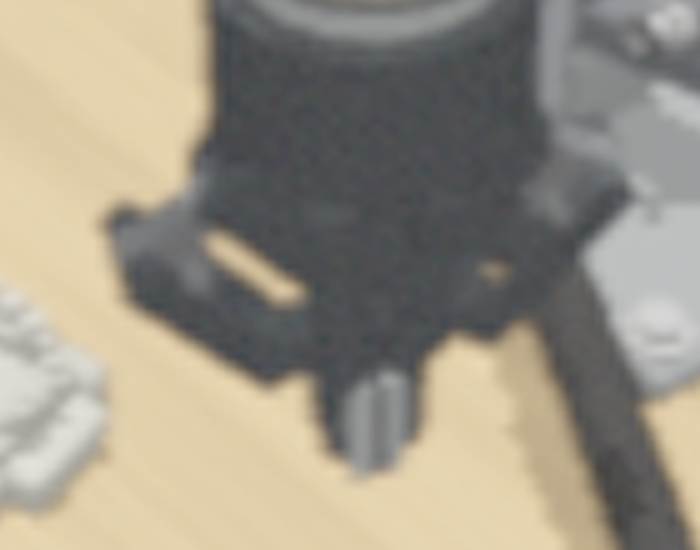

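Run:
```python
from h import *
s=ctrl.get_state()
q=lambda *p:wz(p,s,.068)[:2]
l0,l1=q(319,85),q(312,225);b0,b1=q(480,85),q(461,225)
lx=l0-l1;bx=b0-b1;print("angle lever vs bar",np.arctan2(lx[1],lx[0])-np.arctan2(bx[1],bx[0]))
n=np.array([-bx[1],bx[0]])/np.hypot(*bx);print("dist",(l0-b0)@n,(l1-b0)@n,s["time"])
```

```text
angle lever vs bar -0.054153549576152926
dist 0.061463402092652594 0.06459720186101017 11.75
```

At the stop: force rose with no further motion, and the axis gap measures about 63 mm. Next I'll let it back out slowly along the same arc.

>>> move_arm --commands '[0, 0, -0.04, 0, 0, 0.02, -0.06, 0.1, 0, 0.04, -0.14, 0.22, 0, 0.04, -0.16, 0.23, 0, 0.04, -0.16, 0.23, 0, 0.04, -0.16, 0.23, 0, 0.04, -0.16, 0.23, 0, 0.04, -0.16, 0.23, 0, 0.04, -0.16, 0.23, 0, 0.04, -0.16, 0.23, 0, 0.04, -0.16, 0.23, 0, 0.04, -0.16, 0.23, 0, 0, 0, 0]'

```text
time: 13.38
eef_pos: [0.5602, -0.0777, 0.0624]
tcp_rot: [0.13, 0.696, -0.129, 0.694]
contact_force: [-4.9, 1.6, 0.0]
opening: 0.0
```

```bash
python3 st.py
```

```text
13.375 [ 0.5602 -0.0777  0.0624] F [-4.87  1.55  0.02] T [0.27 0.78 0.01] in rest grip -0.0104 -0.0098
tool yaw vs rest 0.16712443790927212 push force along lever-in 5.100829035376073
lever est 0.16355805330561002 x in grip -0.0041150173915574795
```

>>> move_arm --commands '[0, 0.04, -0.16, 0.23, 0, 0.04, -0.16, 0.23, 0, 0.04, -0.16, 0.23, 0, 0.04, -0.16, 0.23, 0, 0.04, -0.16, 0.23, 0, 0.04, -0.16, 0.23, 0, 0.04, -0.14, 0.23, 0, 0.04, -0.1, 0.13, 0, 0, -0.06, 0.05, 0, 0, -0.04, 0, 0, 0, 0, 0, 0, 0, 0, 0]'

```text
time: 14.88
eef_pos: [0.5353, -0.0571, 0.0631]
tcp_rot: [0.184, 0.683, -0.183, 0.683]
contact_force: [-2.1, 2.3, 1.2]
opening: -0.004
```

```bash
python3 st.py
```

```text
14.875 [ 0.5353 -0.0571  0.0631] F [-2.12  2.25  1.17] T [ 0.35  0.18 -0.03] in rest grip -0.0054 0.0221
tool yaw vs rest 0.010661389330561821 push force along lever-in 2.9617635521128127
lever est 0.0021915924399584785 x in grip -0.005287558748691079
```

>>> move_arm --commands '[0, 0, -0.04, 0, 0, 0, -0.06, 0, 0, 0, 0, 0]'

```text
time: 15.25
eef_pos: [0.5328, -0.0559, 0.0629]
tcp_rot: [0.183, 0.683, -0.184, 0.683]
contact_force: [-1.9, 1.8, 1.0]
opening: 0.004
```

```bash
python3 st.py
```

```text
15.25 [ 0.5328 -0.0559  0.0629] F [-1.95  1.78  0.95] T [0.3  0.2  0.01] in rest grip -0.0056 0.0249
tool yaw vs rest 0.010733655183915891 push force along lever-in 2.5815802283042135
lever est -0.012237159441431222 x in grip -0.006324591376919431
```

>>> move_arm --commands '[0, 0, -0.04, 0, 0, 0, -0.06, 0, 0, 0, 0, 0]'

```text
time: 15.62
eef_pos: [0.5309, -0.0549, 0.063]
tcp_rot: [0.183, 0.683, -0.184, 0.683]
contact_force: [0.6, -0.3, 0.1]
opening: 0.001
```

```bash
python3 st.py
```

```text
15.625 [ 0.5309 -0.0549  0.063 ] F [ 0.56 -0.33  0.14] T [-0.06 -0.02  0.  ] in rest grip -0.0058 0.027
tool yaw vs rest 0.010781242110238343 push force along lever-in -0.6483001787630012
lever est -0.022794845888053805 x in grip -0.00708294660927547
```

It is fully out: the force dropped to zero only after about 0.02 rad more outward travel, so the stop reads as about 0.38 rad. Second press now.

>>> move_arm --commands '[0, 0, 0, 0, 0, 0, 0.06, 0, 0, 0, 0.06, 0, 0, 0, 0.08, 0, 0, -0.04, 0.16, -0.23, 0, -0.04, 0.16, -0.23, 0, -0.04, 0.16, -0.23, 0, -0.04, 0.16, -0.23, 0, -0.04, 0.16, -0.23, 0, -0.04, 0.16, -0.23, 0, -0.04, 0.16, -0.23, 0, -0.04, 0.16, -0.23, 0, 0, 0, 0]'

```text
time: 17.25
eef_pos: [0.5595, -0.079, 0.0624]
tcp_rot: [0.128, 0.696, -0.128, 0.694]
contact_force: [-6.9, -2.1, 2.5]
opening: -0.004
```

```bash
python3 st.py
```

```text
17.25 [ 0.5595 -0.079   0.0624] F [-6.94 -2.12  2.46] T [-0.23  0.96  0.01] in rest grip -0.0119 -0.0099
tool yaw vs rest 0.17211181227496636 push force along lever-in 5.733963854314022
lever est 0.1624759372840041 x in grip -0.0056111248634161115
```

>>> move_arm --commands '[0, -0.04, 0.16, -0.23, 0, -0.04, 0.16, -0.23, 0, -0.04, 0.16, -0.23, 0, -0.04, 0.16, -0.23, 0, -0.04, 0.16, -0.23, 0, -0.04, 0.16, -0.23, 0, -0.04, 0.16, -0.23, 0, -0.04, 0.16, -0.23, 0, 0, 0, 0]'

```text
time: 18.38
eef_pos: [0.5872, -0.0961, 0.0623]
tcp_rot: [0.071, 0.705, -0.072, 0.702]
contact_force: [-8.4, -2.2, 2.7]
opening: 0.002
```

```bash
python3 st.py
```

```text
18.375 [ 0.5872 -0.0961  0.0623] F [-8.45 -2.19  2.71] T [-0.37  1.3  -0.05] in rest grip -0.0125 -0.0424
tool yaw vs rest 0.3330256477578142 push force along lever-in 7.833482583856958
lever est 0.3233534353486489 x in grip -0.005262138491211932
```

>>> move_arm --commands '[0, -0.04, 0.16, -0.2, 0, -0.03, 0.12, -0.16, 0, -0.02, 0.08, -0.06, 0, 0, 0.04, 0, 0, 0, 0, 0, 0, 0, 0, 0]'

```text
time: 19.12
eef_pos: [0.5947, -0.0997, 0.0623]
tcp_rot: [0.058, 0.708, -0.059, 0.701]
contact_force: [-13.2, -0.9, 6.6]
opening: 0.0
```

```bash
python3 st.py
```

```text
19.125 [ 0.5947 -0.0997  0.0623] F [-13.22  -0.92   6.59] T [-0.2   1.95 -0.1 ] in rest grip -0.0117 -0.0507
tool yaw vs rest 0.3700360860469724 push force along lever-in 12.888203048963755
lever est 0.36489761877121585 x in grip -0.005110049686723295
```

A small firm-up, then check steadiness and the bystanders before handing in.

>>> move_arm --commands '[0, 0, 0.05, 0, 0, 0, 0, 0, 0, 0, 0, 0, 0, 0, 0, 0]'

```text
time: 19.62
eef_pos: [0.5948, -0.0997, 0.0623]
tcp_rot: [0.058, 0.709, -0.058, 0.7]
contact_force: [-16.2, -0.9, 9.0]
opening: -0.0
```

```bash
python3 st.py
python3 - <<'E'
from h import *
s=ctrl.get_state();print(s["dq"].round(4))
im=ctrl.read_camera("wrist")[:,:,::-1];cv2.imwrite("pics/wrist5.png",im)
im=ctrl.read_camera("top")[:,:,::-1];cv2.imwrite("pics/top5.png",im)
E
python3 st.py
```

```text
19.625 [ 0.5948 -0.0997  0.0623] F [-16.22  -0.91   9.  ] T [-0.23  2.53 -0.09] in rest grip -0.0117 -0.0508
tool yaw vs rest 0.3702638230915287 push force along lever-in 15.849125291210278
lever est 0.36534391667113675 x in grip -0.005078176152635783
[-0.0016 -0.0013  0.0013  0.0014 -0.0011  0.0013]
19.725 [ 0.5948 -0.0997  0.0623] F [-17.05  -1.22   9.94] T [-0.22  2.48 -0.06] in rest grip -0.0117 -0.0508
tool yaw vs rest 0.3702865904223508 push force along lever-in 16.61036036665238
lever est 0.36532410800178394 x in grip -0.005099793103483935
```

View pics/wrist5.png

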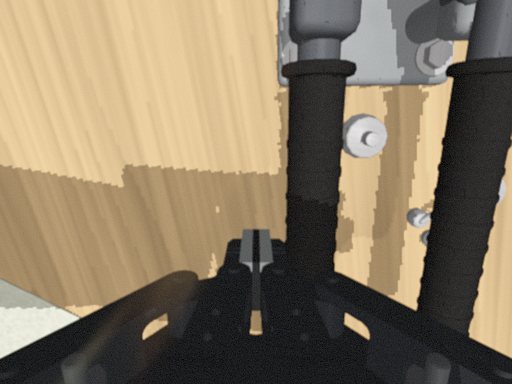

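View pics/top5.png

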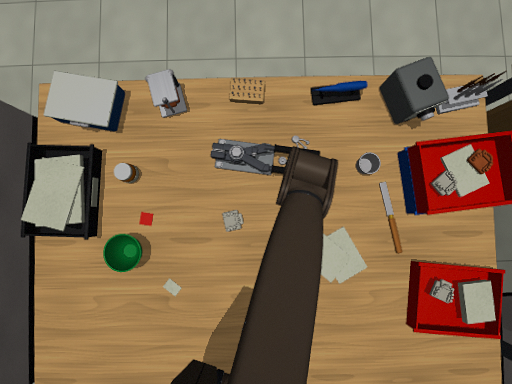

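The wrist view shows the closed fingers (256,250) outside the lever, with the lever near-parallel to the bar and in the same place as on the first press. In the top view the bystanders are where they were: cast (232,220), button (283,161), jar, bowl, cup and spatula. The hold is steady at about 17 N, so I'm handing in.

```bash
python3 -c "
from plant import ctrl
print(ctrl.sign_off())"; python3 st.py
```

```text
the job is handed in; nothing more can be done
None
the job is handed in; nothing more can be done
```

I pressed the lever in to its stop, let it back out under the fingers, pressed it in again, and handed the job in while holding it there. `sign_off` reports no verdict, so I don't know how it was judged.

- **Push:** I used the backs of the closed fingers at about mid-grip, following the lever's arc at roughly 0.16 rad/s in both directions.
- **At the stop, both times:** extra commanded travel raised the force with no further movement. The push was about 16–17 N, or 19–20 N in total.
- **Fully out:** between presses I backed off until the contact force fell to zero, so the lever was at rest.
- **Final hold:** it was steady at about 17 N. The grasp point was about 22 mm outside the grip's axis by my estimate, against the required 6 mm. No bystander had visibly moved in the last top picture. The bridge is partly hidden by the arm there, but it stayed in its place in the wrist view.

Some checks disagreed slightly:

- **Lever angle:** my raw estimate read 0.365 rad at the stop. After correcting for the outward travel at rest, about 0.015–0.02 rad, it agrees with 0.38.
- **Gap to the bar:** a rough measurement from the wrist picture at the first press gave 61–65 mm between axes, against 64 mm. It also showed the grips about 0.05 rad off parallel, which I put down to picking the pixels by eye.
- **Upward force:** there was also 7–10 N of upward force at the stop. It probably comes from the sloping finger backs and friction.

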